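Load a film carrier under the drag spring of a reader and start the reading

TASK

Load the black film specimen into the reader and start the reading: with a fingertip press down hard on the rubber pad of the flat carrier plate and, still pressing, slide the plate along its guide so that its bevelled nose passes under the leaf spring at the mouth of the reading head, on until the spring's crimp drops into the groove across the plate. Then press the round green start key on top of the reading head fully down and let it come back up. Only push and press: do not grip or lift the plate, do not press the key before the plate is home, and leave the jar, beaker, weighing boat and tweezers where they are.

Things in the scene. Friction and masses are not known exactly. Their poses are not given: they have to be found in the camera images.
- reader: Fixed film reader, 112 (x) by 274 mm (y), white with blue trim. Origin: centre of its underside; the carrier is pushed to its +y. An open guide 62 mm wide runs along y at x = 0: bed at z = 22 mm, side rails to z = 31, end wall at y = -123 (top z = 33). The reading head covers y = 56 to 137, top z = 72. Inside it the guide ends at a stop 0.7 mm past home.
- carrier: Loose aluminium plate, 60 (x) by 141 (y) by 9 mm, 0.12 kg, in the guide, top level with the rails. Origin: centre of its underside; +y: the nose, bevelled over 13 mm. It slides easily (friction 0.12). Home: origin at y = 23.5 mm in the reader's frame, 66 to 74 mm from the start, where the groove across it (9 mm wide, 2.5 deep, 14.5 mm ahead of the origin) lies under the spring's crimp.
- pad_top (a point): Centre of the top of the carrier's ribbed black rubber thumb pad, 44 mm (x) by 40 mm (y), 2 mm higher than plate and rails; 46.5 mm behind the carrier's origin, 11 mm over its underside, 33 mm over the bench. Its friction is about 1: pressing here draws the plate along. About 8 N down just takes it under the spring, 12 to 20 N is sure, more does no harm.
- leaf_crimp (a point): Underside of the crimp of the drag spring, a steel leaf 36 mm wide that reaches out of the head over the guide, free end turned up towards the carrier. At y = 38 mm in the reader's frame, 26.5 mm over the bench at rest, 4.5 mm lower than the plate's top. Nothing of it stands higher than 36 mm at rest.
- leaf_spring (a joint): Lift of the drag spring in rad: 0 at rest, about 0.087 while it rides on the plate's top, about 0.038 when its crimp sits in the groove. It presses down with about 7 N at rest and 11 N when lifted.
- start_key_top (a point): Centre of the top of the round green start key, 23 mm across, in a dark bezel on top of the reading head, 80.5 mm over the bench, at x = 0, y = 96.5 mm in the reader's frame. It moves straight down 5 mm.
- start_key (a joint): Travel of the start key in m: 0 up, 0.005 fully down; fully down takes about 5 N, it springs back by itself.
- jar: Sample jar with a dark blue cap, 44 mm wide, 69 mm tall, beyond the head's end. Bystander.
- beaker: Small glass beaker, 50 mm wide, 54 mm tall, beside the jar. Bystander.
- boat: White weighing boat with black grains, 25 x 91 x 10 mm, beyond the guide's end wall. Bystander.
- tweezers: Steel tweezers, 13 x 122 x 8 mm, beside the weighing boat. Bystander.
There are look-alikes about, which are no part of the job. Several things have the shape of the carrier; the one meant has the colours described above.

How it is judged:
On the way, in this order (a step that is already met when the one before it is completed fails the run):
1. the plate's nose is under the drag spring, which rides on the plate while a finger presses on it (value of joint leaf_spring above 0.07 rad and contact force between the fingers and carrier above 4 N), for 0.1 s.
2. the plate is home and flat on the bed, the spring's crimp in the groove (y of carrier in the frame of reader between 0.0215 and 0.0255 m and value of joint leaf_spring between 0.02 and 0.06 rad and z of carrier in the frame of reader between 0.02 and 0.024 m), for 0.2 s.
3. the start key is pressed down with the plate home (all of step 2 and value of joint start_key above 0.0035 m), for 0.05 s.
At the end, for the whole second after the job is handed in: The carrier plate lies flat in the guide within 2 mm of home, the drag spring's crimp is down in its groove (spring lift 0.02 to 0.06 rad), the plate is at rest, and the start key is up again (within 1 mm) (all of step 2 and value of joint start_key below 0.001 m and linear speed of carrier below 0.01 m/s); the robot touches nothing.
It fails at once if the plate is lifted more than 5 mm off its bed (z of carrier in the frame of reader above 0.027 m).
It fails at once if the start key is pressed before the plate is home (value of joint start_key above 0.0025 m and y of carrier in the frame of reader below 0.0205 m).
It fails at once if the jar, beaker, weighing boat or tweezers are moved more than 15 mm (distance of any of jar, beaker, boat, tweezers from where it was at the start of the episode above 0.015 m).
It also fails if it takes over 48 s, if anything falls off the work surface, if the arm or the gripper's body presses on something with over 40 N, if the wrist force passes 120 N, or if a joint passes its speed limit or range.

ROBOT

A 7-joint arm with a two-finger parallel gripper is mounted at the origin on a cart in front of the work surface, level with it; the furniture and walls round the work are solid. World frame = base frame: x ahead of the robot, y to its left, z up, the work surface at z = 0. Lengths are in m, angles in rad, forces in N, time in s.
With the tool pointing down it reaches from about 0.4 to 0.875 m from the base axis. Payload 6.5 kg.
Tool frame: the origin (TCP) lies midway between the tips of the shut fingers; the grasp point (between the pads) lies 19 mm behind it; z points along the fingers, y is the line along which they close (so a half turn about z gives the same grasp; the last joint's range is limited). The gripper opens to 88 mm and grips with 3 to 60 N. Pads are 18 mm wide; open, the fingers measure 123 mm over their backs; the gripper's body (75 mm by 187 mm) begins 45 mm behind the grasp point.
Start: joints at [1.076, 0.536, -0.004, 1.538, 0.003, 1.067, -0.071], TCP at [0.27, -0.591, 0.239] pointing down, gripper open.
Joint ranges: [-2.7, 2.7], [-0.37, 2.16], [-1.27, 1.26], [0.24, 2.4], [-1.31, 4.45], [0.19, 1.91], [-2.76, 2.76]. Speed limits (rad/s): [2.39, 2.39, 3.14, 3.14, 3.14, 3.14, 3.14].

INTERFACE

Orientations are given as a unit quaternion [w, x, y, z].
In Python, from bench import ctrl, viewer gives the robot as it stands.
- The arm moves only by the shell command python3 -m jog 'ROWS' [OPENING]. ROWS is JSON, one flat list of numbers, 6 for each row, row after row: the shift along the tool's x, y, z in m, then the turn, a rotation vector about the tool's x, y, z in rad. A call has 1 to 20 rows; each row is the pose to reach, as a shift and turn from the pose commanded when the call began, along the tool's axes at that moment; what a row does not reach only later rows make up. A row lasts 1/10 s, in which the tool goes at most 50 mm and 8.59 degrees, less where a joint would pass 70% of its speed; a pose out of reach is approached as far as the arm can. A call with a gripper value outside its range is refused whole. OPENING is the gripper command: -1 is fully open, 1 is shut, values between are in proportion, set as the call begins (- or left out, the last holds). The fingers move at their own pace and stop on an object; the grip force is fixed at half the most. Time passes only in rows, so rows that repeat a pose let the fingers close. It gives the time, the measured TCP pose, the force, the opening and the grip force at its end, in the units of the state.
- ctrl.state(): the state, without advancing time (a new reading comes with each control period).
- viewer.capture(name): name is "scene" or "top"; returns a dict with "image" (400x640x3 uint8, red, green, blue), "intrinsics" (3x3 intrinsics, pixels), "cam_to_world" (4x4, takes a point from camera to world coordinates). Camera axes: x right, y down, z forward; pixel columns grow to the right and rows downward; lengths in m; the calibration is good to about 2 mm. A picture is of the moment at which its call begins. There is no depth.
- ctrl.hand_in(): hands the job in; it is judged then, once.
The state is a dict: "clock": time; "joints": joint angles; "joint_vel": joint speeds; "joint_efforts": joint torques, N m; "ee_pos": TCP position; "eef_rot": TCP orientation; "contact_force": force on the tool from outside, world axes, zero at the start; "ft_torque": the same for the moment, N m; "width": finger opening in m; "finger_force": force on a finger pad.
Only numpy, scipy, OpenCV 4.12 (cv2) and the standard library are available. Lean on these libraries where they do the work, as an engineer would, in place of code of your own. Each camera call takes 0.05 s, during which the arm holds its last target. There are 200 camera calls.

## Working session

There is one attempt and no reset: what is moved stays moved. The work goes in short steps, Python scripts to look and compute and a shell command to move; the robot and the scene stay as the last step left them, time stands still between calls to the robot, and variables do not carry over. Pictures are saved under pics/ and viewed, at most 10 in all, crops included, and the job is handed in when it is done.

```bash
mkdir -p pics; cat > h.py <<'E'
import numpy as np, cv2
from bench import ctrl, viewer
def cap(n,f=None):
    d=viewer.capture(n)
    if f: cv2.imwrite('pics/'+f,cv2.cvtColor(d['image'],cv2.COLOR_RGB2BGR))
    return d
def ray(d,uv,z):
    K=np.array(d['intrinsics']);T=np.array(d['cam_to_world'])
    v=T[:3,:3]@np.linalg.solve(K,[uv[0],uv[1],1]);o=T[:3,3]
    return o+v*(z-o[2])/v[2]
E
python3 - <<'E'
from h import *
a=cap('top','top0.png');b=cap('scene','sc0.png')
for d in(a,b):print(np.round(d['cam_to_world'],3).tolist(),np.array(d['intrinsics']).tolist())
print(ctrl.state())
E
```

```text
[[-0.006, -0.99, 0.144, 0.319], [-1.0, 0.007, 0.007, -0.059], [-0.008, -0.144, -0.99, 1.204], [0.0, 0.0, 0.0, 1.0]] [[460.89236407417286, 0.0, 321.17338376001055], [0.0, 460.89236407417286, 203.18253506115803], [0.0, 0.0, 1.0]]
[[-0.695, -0.462, 0.551, 0.044], [-0.719, 0.449, -0.531, 0.424], [-0.002, -0.765, -0.644, 0.618], [0.0, 0.0, 0.0, 1.0]] [[371.4010622667589, 0.0, 318.8814208189189], [0.0, 371.4010622667589, 201.06344126235496], [0.0, 0.0, 1.0]]
{'clock': 0.1, 'joints': array([ 1.07582115,  0.53709015, -0.00442986,  1.53872623,  0.0025884 ,
        1.06729392, -0.07118984]), 'joint_vel': array([-0.00077081, -0.00241172, -0.00038625, -0.00257266, -0.00144853,
        0.00030505, -0.00029205]), 'joint_efforts': array([ 2.49651210e-03, -5.72083747e+01,  9.94024090e-01, -2.52231717e+01,
       -5.61368885e-02,  1.34737635e-02,  6.18992294e-05]), 'ee_pos': array([ 0.27000933, -0.5906823 ,  0.23794568]), 'eef_rot': array([-7.25499685e-04,  9.77099287e-01,  2.12782545e-01, -2.12410544e-04]), 'contact_force': array([0.03140651, 0.24584819, 0.60256697]), 'ft_torque': array([ 0.00344542, -0.02531516,  0.00277472]), 'finger_force': 0.0, 'width': 0.08827043503465092}
```

View pics/top0.png

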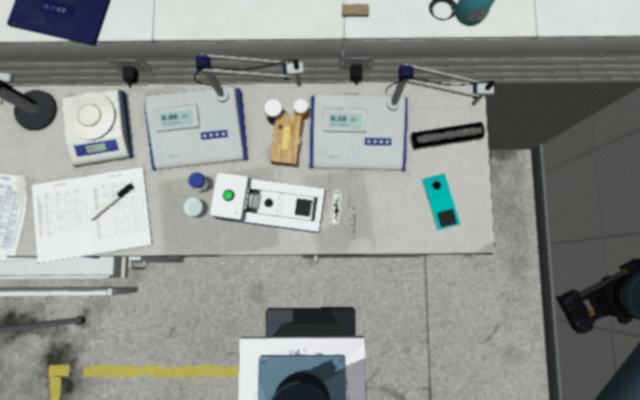

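View pics/sc0.png

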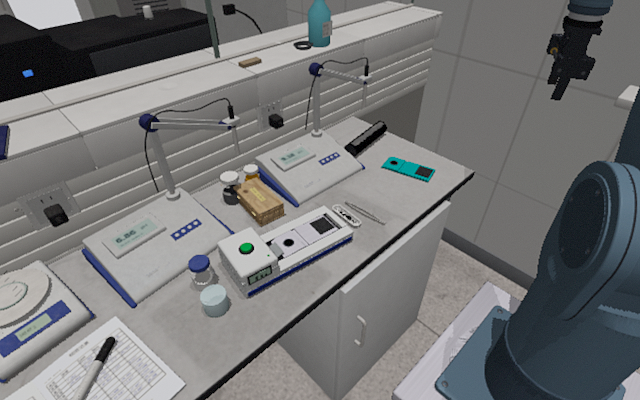

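The reader lies in the middle of the bench. In the top view the key is at about (228,195), the pad at (303,207) and the boat at (336,207); in the scene view the key is at (246,249) and the pad at (323,226).

```bash
python3 - <<'E'
from h import *
def blob(m,seed):
    n,l,s,c=cv2.connectedComponentsWithStats(m.astype(np.uint8))
    k=min([i for i in range(1,n) if s[i,4]>20],key=lambda i:np.hypot(*(c[i]-seed)))
    return c[k],s[k],(l==k)
for nm,gs,ps in(('top',(228,195),(303,207)),('scene',(246,249),(323,226))):
    d=cap(nm);im=d['image'].astype(int);r,g,b=im[...,0],im[...,1],im[...,2]
    cg,sg,_=blob((g>r+50)&(g>b+40),gs);cp,sp,mp=blob(im.max(2)<75,ps)
    print(nm,cg,sg,cp,sp)
    K=ray(d,cg,.0805);P=ray(d,cp,.033)
    q=cv2.minAreaRect(np.argwhere(mp)[:,::-1].astype(np.float32));
    c=[ray(d,p,.033)[:2] for p in cv2.boxPoints(q)]
    print('key',K.round(4),'pad',P.round(4),'dist',np.hypot(*(K-P)[:2]),'yaw',np.degrees(np.arctan2(*(K-P)[1::-1])), 'sides',[np.hypot(*(c[i]-c[i-1])).round(4) for i in range(4)])
    z=im[150:290,180:380] if nm=='scene' else im[165:240,200:350]
    cv2.imwrite(f'pics/{nm}1.png',cv2.resize(z[...,::-1].astype(np.uint8),None,fx=4,fy=4,interpolation=cv2.INTER_CUBIC))
E
```

```text
top [227.71428571 194.57142857] [223 190  10  10  70] [302.78021978 206.84615385] [296 200  15  15 182]
key [0.5053 0.1798 0.0805] pad [ 0.4799 -0.0037  0.033 ] dist 0.18525142949658716 yaw 82.09557693841747 sides [np.float64(0.033), np.float64(0.0366), np.float64(0.0331), np.float64(0.0366)]
scene [245.65882353 246.89411765] [240 243  12   9  85] [321.5450237  225.16113744] [310 217  24  17 211]
key [0.5035 0.1809 0.0805] pad [ 0.479  -0.0036  0.033 ] dist 0.18611222805995695 yaw 82.43997464976702 sides [np.float64(0.0528), np.float64(0.039), np.float64(0.0549), np.float64(0.037)]
```

View pics/top1.png

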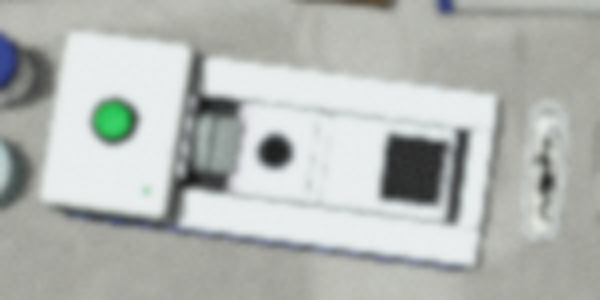

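View pics/scene1.png

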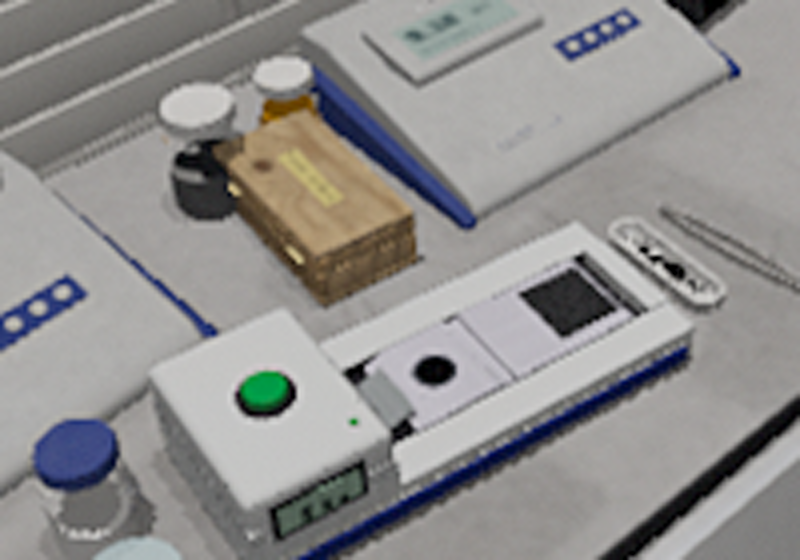

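```bash
cat >> h.py <<'E'
from scipy.spatial.transform import Rotation as R
YAW=np.radians(82.3); F=np.array([np.cos(YAW),np.sin(YAW),0])
def go(p):
    s=ctrl.state();r=R.from_quat(np.roll(s['eef_rot'],-1))
    x=F;z=np.array([0,0,-1.]);y=np.cross(z,x)
    g=R.from_matrix(np.c_[x,y,z])
    print('shift',r.inv().apply(np.array(p)-s['ee_pos']).round(4),'turn',(r.inv()*g).as_rotvec().round(4),'F',s['contact_force'].round(2),'t',s['clock'])
E
python3 - <<'E'
from h import *
go([.4795,-.0037,.12])
E
```

```text
shift [ 0.4346 -0.4467  0.1186] turn [-1.0000e-03 -4.0000e-04 -1.0075e+00] F [-0.04  0.25 -0.11] t 0.2
```

```bash
python3 -m jog '[0.1,-0.1,0,0,0,-0.2, 0.2,-0.2,0,0,0,-0.4, 0.3,-0.3,0,0,0,-0.6, 0.4346,-0.4467,0.05,0,0,-1.0075, 0.4346,-0.4467,0.05,0,0,-1.0075, 0.4346,-0.4467,0.05,0,0,-1.0075, 0.4346,-0.4467,0.05,0,0,-1.0075, 0.4346,-0.4467,0.05,0,0,-1.0075, 0.4346,-0.4467,0.05,0,0,-1.0075, 0.4346,-0.4467,0.05,0,0,-1.0075, 0.4346,-0.4467,0.05,0,0,-1.0075, 0.4346,-0.4467,0.05,0,0,-1.0075, 0.4346,-0.4467,0.05,0,0,-1.0075, 0.4346,-0.4467,0.1186,0,0,-1.0075, 0.4346,-0.4467,0.1186,0,0,-1.0075, 0.4346,-0.4467,0.1186,0,0,-1.0075, 0.4346,-0.4467,0.1186,0,0,-1.0075, 0.4346,-0.4467,0.1186,0,0,-1.0075]' 1
python3 - <<'E'
from h import *
go([.4795,-.0037,.05])
E
```

```text
clock: 2.0
ee_pos: [0.4808, -0.0044, 0.1214]
eef_rot: [0.001, 0.753, 0.658, 0.001]
contact_force: [0.2, -0.5, -0.4]
width: 0.0002
finger_force: 0.0
shift [ 0.0005 -0.0016  0.0714] turn [ 0.0024 -0.0002 -0.0006] F [ 0.16 -0.53 -0.35] t 2.0
```

```bash
python3 -m jog '[0,-0.001,0.03,0,0,0, 0,-0.001,0.06,0,0,0, 0,-0.001,0.075,0,0,0, 0,-0.001,0.08,0,0,0, 0,-0.001,0.08,0,0,0]'
python3 - <<'E'
from h import *
go([.4795,-.0037,.033])
d=cap('scene');z=d['image'][170:270,240:380]
cv2.imwrite('pics/s2.png',cv2.resize(z[...,::-1],None,fx=4,fy=4,interpolation=cv2.INTER_CUBIC))
E
```

```text
clock: 2.5
ee_pos: [0.4794, -0.0042, 0.0407]
eef_rot: [0.0, 0.753, 0.658, 0.0]
contact_force: [-0.0, -1.1, 0.7]
width: 0.0004
finger_force: 0.0
shift [0.0005 0.0001 0.0077] turn [ 0.0009 -0.     -0.0004] F [-0.04 -1.06  0.74] t 2.5
```

View pics/s2.png

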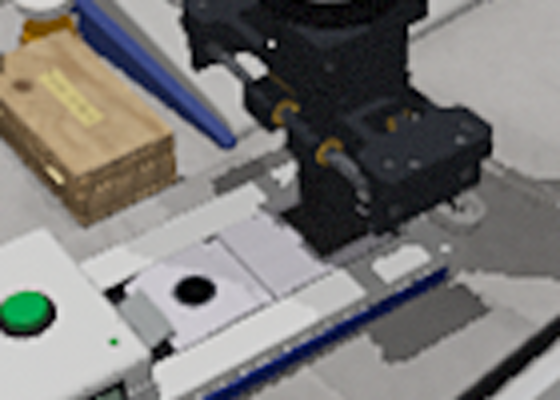

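The shut fingers stand over the black pad (crop ≈ (325,235)) and are clear of both rails. Next I press down.

```bash
python3 -m jog '[0,0,0.004,0,0,0, 0,0,0.007,0,0,0, 0,0,0.009,0,0,0, 0,0,0.010,0,0,0, 0,0,0.010,0,0,0]'
```

```text
clock: 3.05
ee_pos: [0.4807, -0.0039, 0.0333]
eef_rot: [0.002, 0.753, 0.658, 0.001]
contact_force: [-7.6, -1.1, 40.5]
width: 0.0003
finger_force: 20.2
```

```bash
python3 -m jog '[0,0,-0.001,0,0,0, 0,0,-0.001,0,0,0]'; python3 -m jog '[0.002,0,0,0,0,0, 0.005,0,0,0,0,0, 0.008,0,0,0,0,0, 0.011,0,0,0,0,0, 0.014,0,0,0,0,0, 0.014,0,0,0,0,0]'
```

```text
clock: 3.25
ee_pos: [0.4808, -0.0039, 0.0334]
eef_rot: [0.002, 0.753, 0.658, 0.001]
contact_force: [-4.1, -0.4, 25.4]
width: 0.0005
finger_force: 12.5
clock: 3.85
ee_pos: [0.4826, 0.0092, 0.0334]
eef_rot: [0.002, 0.753, 0.658, 0.001]
contact_force: [-4.2, -3.5, 25.4]
width: 0.0003
finger_force: 12.7
```

```bash
python3 -m jog '[0.003,0,0,0,0,0, 0.006,0,0,0,0,0, 0.009,0,0,0,0,0, 0.012,0,0,0,0,0, 0.015,0,0,0,0,0, 0.018,0,0,0,0,0, 0.021,0,0,0,0,0, 0.024,0,0,0,0,0, 0.024,0,0,0,0,0]'
python3 -m jog '[0.003,0,0,0,0,0, 0.006,0,0,0,0,0, 0.009,0,0,0,0,0, 0.012,0,0,0,0,0, 0.015,0,0,0,0,0, 0.018,0,0,0,0,0, 0.018,0,0,0,0,0]'
python3 - <<'E'
from h import *
d=cap('scene');z=d['image'][170:290,200:360]
cv2.imwrite('pics/s3.png',cv2.resize(z[...,::-1],None,fx=5,fy=5,interpolation=cv2.INTER_CUBIC))
E
```

```text
clock: 4.75
ee_pos: [0.486, 0.0329, 0.0334]
eef_rot: [0.002, 0.753, 0.658, 0.001]
contact_force: [-3.1, -2.6, 24.9]
width: 0.0003
finger_force: 12.3
clock: 5.45
ee_pos: [0.4885, 0.0509, 0.0334]
eef_rot: [0.002, 0.753, 0.658, 0.001]
contact_force: [-2.2, -2.9, 24.7]
width: -0.0001
finger_force: 11.8
```

View pics/s3.png

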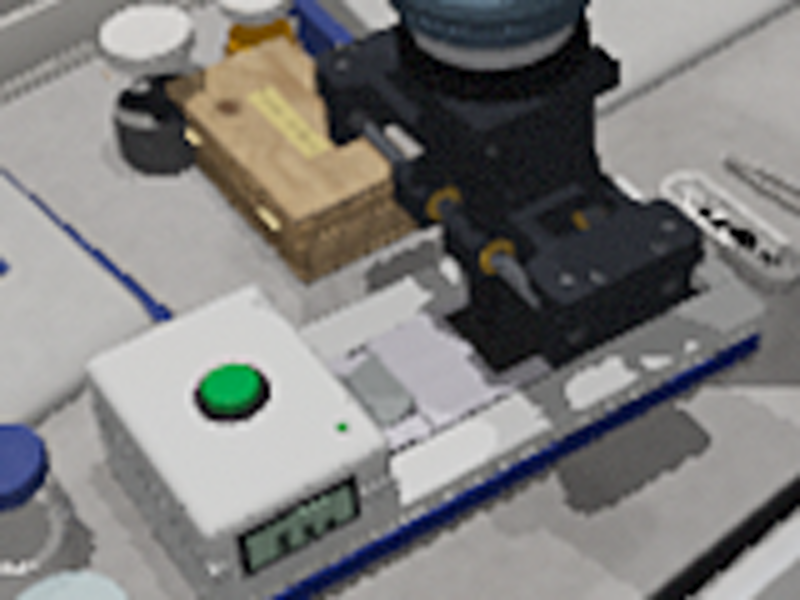

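The plate's nose is under the spring, with the leaf lying on it at about (380,390). I keep sliding.

```bash
python3 -m jog '[0.002,0,0,0,0,0, 0.004,0,0,0,0,0, 0.006,0,0,0,0,0, 0.008,0,0,0,0,0, 0.008,0,0,0,0,0]'
for i in 1 2; do python3 -m jog '[0.001,0,0,0,0,0, 0.0015,0,0,0,0,0, 0.0015,0,0,0,0,0]'; done
```

```text
clock: 6.0
ee_pos: [0.4899, 0.0602, 0.0334]
eef_rot: [0.001, 0.753, 0.658, 0.002]
contact_force: [-2.1, 0.2, 21.4]
width: 0.0006
finger_force: 10.4
clock: 6.3
ee_pos: [0.4899, 0.0606, 0.0334]
eef_rot: [0.002, 0.753, 0.658, 0.001]
contact_force: [-2.6, -2.9, 22.4]
width: 0.0006
finger_force: 11.3
clock: 6.6
ee_pos: [0.4901, 0.0616, 0.0334]
eef_rot: [0.002, 0.753, 0.658, 0.001]
contact_force: [-3.3, -3.4, 22.3]
width: 0.0004
finger_force: 11.6
```

```bash
for i in 1 2 3; do python3 -m jog '[0.0005,0,0,0,0,0, 0.001,0,0,0,0,0, 0.001,0,0,0,0,0]' | grep -E 'ee_pos|contact'; done
```

```text
ee_pos: [0.4901, 0.0623, 0.0334]
contact_force: [-2.6, -4.5, 23.4]
ee_pos: [0.4901, 0.0623, 0.0334]
contact_force: [-3.4, -7.0, 25.8]
ee_pos: [0.4902, 0.0624, 0.0334]
contact_force: [-2.4, -9.1, 26.3]
```

```bash
python3 -m jog '[-0.002,0,0,0,0,0, -0.0025,0,0,0,0,0, -0.0025,0,-0.004,0,0,0, -0.0025,0,-0.02,0,0,0, -0.0025,0,-0.06,0,0,0, -0.0025,0,-0.09,0,0,0, -0.0225,0,-0.09,0,0,0, -0.0625,0,-0.09,0,0,0, -0.1125,0,-0.09,0,0,0, -0.1525,0,-0.09,0,0,0, -0.1525,0,-0.09,0,0,0]'
python3 - <<'E'
from h import *
d=cap('scene');z=d['image'][170:290,200:360]
cv2.imwrite('pics/s4.png',cv2.resize(z[...,::-1],None,fx=5,fy=5,interpolation=cv2.INTER_CUBIC))
d=cap('top');im=d['image'].astype(int)
n,l,s,c=cv2.connectedComponentsWithStats((im.max(2)<75).astype(np.uint8))
for i in range(1,n):
    if 60<s[i,4]<400 and np.hypot(*(c[i]-(275,202)))<25:
        P=ray(d,c[i],.033);print(P.round(4),s[i],'reader y',.0965+(P-np.array([.5045,.1803,0]))@F)
go([.5045,.1803,.12])
E
```

```text
clock: 8.6
ee_pos: [0.4662, -0.0922, 0.121]
eef_rot: [0.001, 0.756, 0.655, -0.002]
contact_force: [-0.3, -0.0, 0.3]
width: 0.0005
finger_force: 0.0
[0.4902 0.0623 0.033 ] [271 196  14  15 171] reader y -0.022357791585825668
shift [2.694e-01 2.000e-04 1.200e-03] turn [ 0.0001 -0.0001 -0.0026] F [ 0.46  0.16 -0.49] t 8.7
```

View pics/s4.png

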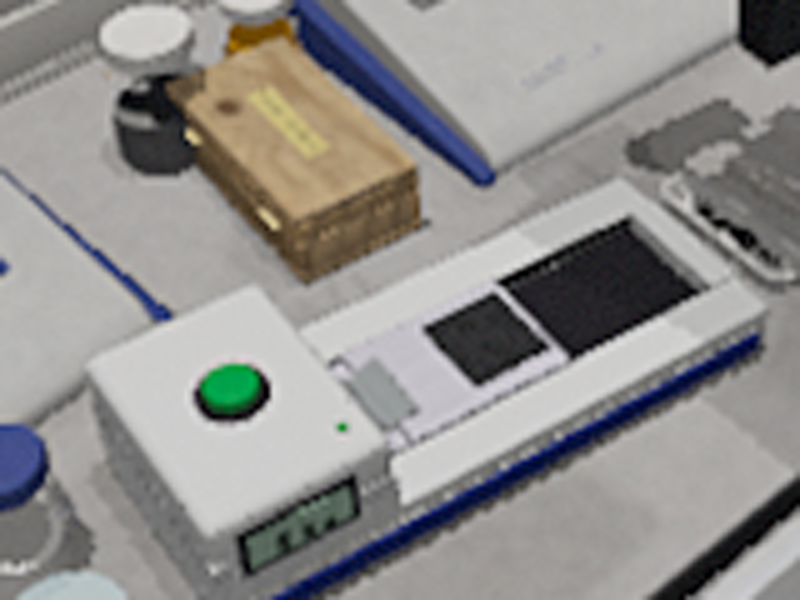

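The plate is home: the pad's reader y is -22.4 mm against a nominal -23, and the leaf is down in the groove. Next is the key.

```bash
python3 -m jog '[0.04,0,0,0,0,0, 0.08,0,0,0,0,0, 0.12,0,0,0,0,0, 0.16,0,0,0,0,0, 0.2,0,0,0,0,0, 0.24,0,0,0,0,0, 0.2695,0,0,0,0,0, 0.2695,0,0,0,0,0, 0.2695,0,0,0,0,0, 0.2695,0,0.01,0,0,0, 0.2695,0,0.025,0,0,0, 0.2695,0,0.03,0,0,0, 0.2695,0,0.03,0,0,0]'
python3 - <<'E'
from h import *
go([.5045,.1803,.0755])
E
```

```text
clock: 10.0
ee_pos: [0.5028, 0.1801, 0.0896]
eef_rot: [-0.0, 0.753, 0.658, -0.001]
contact_force: [-0.3, -0.1, -0.3]
width: 0.0005
finger_force: 0.0
shift [0.0004 0.0017 0.0141] turn [-0.0025  0.0016 -0.0009] F [-0.26 -0.08 -0.25] t 10.0
```

```bash
python3 -m jog '[0,0.0015,0.004,0,0,0, 0,0.0015,0.008,0,0,0, 0,0.0015,0.011,0,0,0, 0,0.0015,0.0125,0,0,0, 0,0.0015,0.0135,0,0,0, 0,0.0015,0.0135,0,0,0]'
python3 -m jog '[0,0,0.0005,0,0,0, 0,0,0.001,0,0,0, 0,0,0.001,0,0,0]'
```

```text
clock: 10.6
ee_pos: [0.5056, 0.181, 0.0778]
eef_rot: [0.0, 0.753, 0.658, 0.0]
contact_force: [-1.2, -2.1, 2.8]
width: 0.0003
finger_force: 1.7
clock: 10.9
ee_pos: [0.5055, 0.181, 0.0767]
eef_rot: [0.0, 0.753, 0.658, 0.0]
contact_force: [0.2, -1.2, 4.1]
width: 0.0002
finger_force: 2.1
```

```bash
python3 -m jog '[0,0,0.0005,0,0,0, 0,0,0.001,0,0,0, 0,0,0.0015,0,0,0, 0,0,0.002,0,0,0, 0,0,0.002,0,0,0]'
```

```text
clock: 11.4
ee_pos: [0.5056, 0.181, 0.0758]
eef_rot: [0.0, 0.753, 0.658, 0.0]
contact_force: [-3.1, -3.7, 17.9]
width: 0.0007
finger_force: 8.6
```

The key is bottomed: z is 0.0758 and the force has risen to 18 N. I lift off and check.

```bash
python3 -m jog '[0,0,-0.005,0,0,0, 0,0,-0.015,0,0,0, 0,0,-0.04,0,0,0, 0,0,-0.08,0,0,0, -0.04,0,-0.1,0,0,0, -0.08,0,-0.1,0,0,0, -0.12,0,-0.1,0,0,0, -0.16,0,-0.1,0,0,0, -0.2,0,-0.1,0,0,0, -0.24,0,-0.1,0,0,0, -0.27,0,-0.1,0,0,0, -0.27,0,-0.1,0,0,0, -0.27,0,-0.1,0,0,0, -0.27,0,-0.1,0,0,0]'
python3 - <<'E'
from h import *
d=cap('scene');z=d['image'][170:320,180:380]
cv2.imwrite('pics/s5.png',cv2.resize(z[...,::-1],None,fx=4,fy=4,interpolation=cv2.INTER_CUBIC))
E
```

```text
clock: 12.8
ee_pos: [0.4692, -0.0849, 0.1747]
eef_rot: [-0.0, 0.752, 0.659, 0.0]
contact_force: [-0.4, -0.5, -0.0]
width: 0.0008
finger_force: 0.0
```

View pics/s5.png

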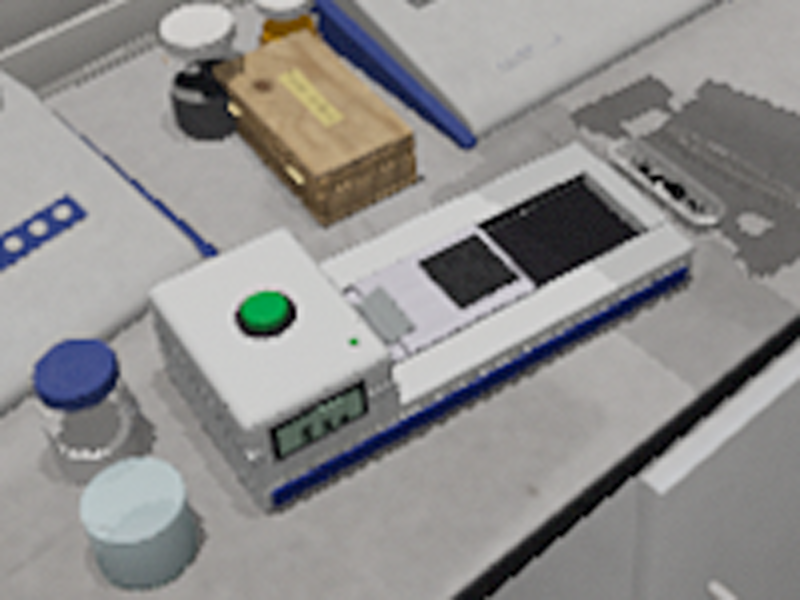

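The plate is home, the key is up at about (266,312), and the jar, beaker, boat and tweezers are where they were.

```bash
python3 -c "
from bench import ctrl
print(ctrl.hand_in())"
```

```text
the job is handed in; nothing more can be done
None
```

I pushed the carrier home under the spring, measured about 0.6 mm past nominal, pressed the start key to its stop and released it, and handed the job in at about 13 s; no verdict came back.

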